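# Level the saw's fold-out work support and hold the level down on it

## Task

Get the fold-out work support level before long stock is laid on it: push the orange cover of its key compartment down until it snaps shut and stays, then lay the spirit level lengthwise along the middle of the wing, over that cover, and let go of it. Turn the black knob of the levelling foot until the bubble sits between its two lines while the spirit level is pressed firmly down, so that the wing really stands on its foot. Finish with the gripper still pressing the spirit level down like this (do not let go), and leave the tape measure and the pencil where they are.

Things in the scene. Friction and masses are not known exactly. Their poses are not given: they have to be found in the camera images.
- support: dark steel base of the fold-out work support, fixed to the bench, about 435 x 124 mm overall. Origin on the bench top under the middle of the unit; x runs lengthwise from the knob end (-x, nearer the robot) to the hinge end (+x), z up. The wing's hinge pin lies at x = +180 mm, the levelling foot at x = -188 mm. The base never moves during a run.
- wing: The support's wing: aluminium box section, flat top 370 x 96 mm (own x from -330 to +40 mm), 28 mm thick, yellow scale strip along its -y edge. Origin on the hinge pin, axes as the base's when level; top face 16 mm above the origin, so 76 mm above the bench when level. Tilts about its y axis only. Its weight alone never lowers it: see wing_bed.
- wing_bed (a point): Point on the wing's top where the level's middle belongs: centre line, 115 mm from the hinge towards the knob (middle of the shut cover). Axes as the wing. The hinge is stiff: the wing stays where left even with its foot in the air. Pushed here with 10 N (5 N with the level on it) it sinks until it stands on its foot. It starts too high; once down its knob end is still 0.4 to 1.1 degrees high.
- cover (a joint): Orange plastic cover, 97 x 61 x 4 mm, of the key compartment in the wing; hinged on its long +y edge, 32 mm from the wing's centre line. 0 = shut (top 1 mm below the wing's top), positive = open, rad (starts 0.5 to 0.7). A spring lifts it to about 0.4 unless the ball catch at the free (-y) edge has snapped in, which takes about 10 N near that edge; then it stays at 0.
- cover_press (a point): point on the cover's upper face 40 mm from its hinge line, a good place to push; moves with the cover; when shut it lies 8 mm from wing_bed towards the wing's -y side.
- knob_grip (a point): Middle of the black knob on top of the levelling screw: an upright bar 54 mm long (point x), 14 mm thick (point y), 19 mm high, point at half height, about 95 mm above the bench (up to 10 mm more while the foot hangs clear); orange dot at one end; round hub of 22 mm diameter below. Axis vertical, 368 mm from the wing's hinge, 38 mm beyond the end of the wing's top.
- knob (a joint): Turn of knob and screw, rad, positive = clockwise from above. Clockwise screws the foot down and so lifts the wing's knob end, anticlockwise the reverse: 12 mm per turn (1.91 mm per rad). Range -3.5 to 6; starts at 1.9 to 3.0, which is 1.4 to 3.5 rad too far clockwise; the right end value differs each time (pad height varies). Turns with about 0.1 N m, stays where left.
- foot: the rubber-soled foot at the lower end of the levelling screw, 36 mm diameter; origin at the middle of its sole.
- foot_plate: round steel pad on the bench under the foot, 60 mm diameter, about 6 mm high, fixed; origin at its middle, 6 mm below its top.
- spirit_level: Blue spirit level, 409 mm long (y), 26 mm wide (x from -11 to +15 mm), 58 mm high (z), about 0.42 kg; origin under its middle. Starts upright on the bench beside the support, roughly parallel to it. A green vial, 58 mm long along y, lies in the middle of its top face; its pale bubble is 14 mm long, the two black lines are 10 mm either side of the middle.
- bubble (a joint): Position of the bubble's middle along the spirit level's y axis, m; 0 = centred, positive towards the +y end. It runs to the HIGH end, 13 mm per degree of tilt (0.75 m per rad), at most 18 mm, and takes about a second to settle. It is between the lines when within 3 mm of 0.
- tape_measure: Yellow tape measure, 66 x 75 x 39 mm, a bystander left of the support; origin under its middle.
- pencil: Green pencil, 136 mm long, 7 mm thick, a bystander lying left of the support; origin under its middle.

How it is judged (in metres and radians):
On the way, in this order (a step that is already met when the one before it is completed fails the run):
1. the cover is snapped shut and its catch holds it with nothing pushing on it (value of joint cover below 0.04 rad and contact force between each of the fingers, the arm and wing below 0.3 N), for 0.3 s.
2. the spirit level lies flat and lengthwise on the wing, over the shut cover, let go (x of spirit_level in the frame of wing between -0.165 and -0.05 m and y of spirit_level in the frame of wing between -0.034 and 0.034 m and z of spirit_level in the frame of wing between 0.012 and 0.02 m and angle between the y axis of spirit_level and the x axis of wing, either way round below 0.1 rad and angle between spirit_level's own z axis and vertical below 0.06 rad and value of joint cover below 0.04 rad and contact force between spirit_level and wing above 1.5 N and contact force between the fingers and spirit_level below 0.3 N), for 0.3 s.
At the end, for the whole second after the job is handed in: cover shut; spirit level flat along the wing (within 34 mm of its centre line, middle 50 to 165 mm from the hinge), pressed by the fingers: over 9 N between level and wing; wing standing on its foot, level within 0.008 rad; bubble within 3 mm of centre; at rest (x of spirit_level in the frame of wing between -0.165 and -0.05 m and y of spirit_level in the frame of wing between -0.034 and 0.034 m and z of spirit_level in the frame of wing between 0.012 and 0.02 m and angle between the y axis of spirit_level and the x axis of wing, either way round below 0.1 rad and angle between spirit_level's own z axis and vertical below 0.06 rad and value of joint cover below 0.04 rad and value of joint bubble between -0.003 and 0.003 m and angle between wing's own z axis and vertical below 0.008 rad and contact force between spirit_level and wing above 9 N and contact force between the fingers and spirit_level above 3 N and contact force between foot and foot_plate above 1 N and linear speed of spirit_level below 0.02 m/s); the arm keeps its last pose, push and grip.
It fails at once if the tape measure or the pencil is pushed aside by more than 30 mm (distance of any of tape_measure, pencil from where it was at the start of the episode above 0.03 m).
It also fails if it takes over 72 s, if anything falls off the work surface, if the arm or the gripper's body presses on something with over 40 N, if the wrist force passes 120 N, or if a joint passes its speed limit or range.

## Robot

A 6-joint arm with a two-finger parallel gripper is mounted at the origin on a cart in front of the work surface, level with it; the furniture and walls round the work are solid. World frame = base frame: x ahead of the robot, y to its left, z up, the work surface at z = 0. Lengths are in mm, angles in rad, forces in N, time in s.
With the tool pointing down it reaches from about 350 to 975 mm from the base axis. Payload 7.1 kg.
Tool frame: the origin (TCP) lies on the front face of the gripper's body, between the roots of the fingers; the fingertips stand 80 mm ahead of it and the grasp point (between the pads) lies 61 mm ahead of it (env.tips_ahead is the distance from the TCP to the fingertips, in mm); z points along the fingers, y is the line along which they close (so a half turn about z gives the same grasp; the last joint's range is limited). The gripper opens to 88 mm and grips with 3 to 60 N. Pads are 20 mm wide; open, the fingers measure 115 mm over their backs; the gripper's body (75 mm by 178 mm) begins 61 mm behind the grasp point.
Start: joints at [1.134, 0.423, 1.63, -0, 1.089, -0.019], TCP at [253.562, 571.237, 302.675] pointing down, gripper open.
Joint ranges: [-3, 3], [-0.9, 2.11], [0.09, 2.58], [-1.31, 4.45], [0.11, 2.69], [-2.54, 2.54]. Speed limits (rad/s): [2.39, 2.39, 3.01, 3.14, 3.14, 3.14].

## Interface

Orientations are given as a unit quaternion [x, y, z, w].
In Python, from station import env, set_gripper, viewer, workorder gives the robot as it stands. Calls block until the motion is done:
- env.reach(position, orientation): joint-space move of the TCP to a pose.
- env.move_l(position, rot=None, rate=150, f_stop=None): straight line of the TCP; rot=None keeps the orientation; rate is the mean speed in mm/s. With f_stop (N) it stops when the force on the tool has changed by that much, and returns True; else False.
- env.move_joints(angles): joint-space move.
- set_gripper(opening): finger opening in mm; the grip force is fixed at half the most; returns when the fingers have stopped.
- env.hold(seconds).
- env.ik(position, orientation): joint angles nearest the present ones, or None.
- env.read_state(): the state.
- viewer.camera(name): name is "scene" or "top" or "wrist"; returns the picture (400x640x3 uint8, blue, green, red); there is no depth.
- viewer.camera_params(name): a dict with "fx", "fy", "cx", "cy" (pixels), "dist" ([k1, k2, p1, p2, k3] as OpenCV has them; the pictures are not rectified), "pose" (4x4, takes a point from camera to world coordinates); the wrist camera has in their place "tool_from_camera" (4x4, takes a point from camera to tool coordinates, whose origin is the TCP and whose axes are the flange's). Camera axes: x right, y up, looking along -z (the intrinsics and any distortion apply to the point x, -y, -z); pixel columns grow to the right and rows downward; lengths in mm; the calibration is good to about 2 mm. A picture is of the moment at which its call begins: read the wrist's pose just before it. camera_params takes no time and is no camera call.
A pose or a line that the arm cannot do raises env.IKError and nothing moves.
- workorder.sign_off(): hands the job in; it is judged then, once.
The state is a dict: "time_s": time; "qpos": joint angles; "dq": joint speeds; "tau": joint torques, N m; "tool_pos": TCP position; "orientation": TCP orientation; "force": force on the tool from outside, world axes, zero at the start; "wrist_torque": the same for the moment, N m; "width": finger opening in mm; "grip_force": force on a finger pad.
Only numpy, scipy, OpenCV 4.12 (cv2) and the standard library are available. Lean on these libraries where they do the work, as an engineer would, in place of code of your own. Each camera call takes 0.05 s, during which the arm holds its last target. There are 200 camera calls.

## Working session

There is one attempt and no reset: what is moved stays moved. The work goes in short steps, each a Python script; the robot and the scene stay as the last script left them, time stands still between calls to the robot, and variables do not carry over. Pictures are saved under pics/ and viewed, at most 12 in all, crops included, and the job is handed in when it is done.

```bash
ls; mkdir -p pics
python3 - <<'E'
from station import env, viewer
import cv2, numpy as np
np.set_printoptions(precision=4,suppress=True)
for n in ["scene","top"]:
    cv2.imwrite(f"pics/{n}0.png",viewer.camera(n)); print(n,viewer.camera_params(n))
print(viewer.camera_params("wrist")); print(env.read_state(), env.tips_ahead)
E
```

```text
pics
scene {'fx': 503.93815768386395, 'fy': 503.93815768386395, 'cx': 315.38846250400246, 'cy': 200.55156531944812, 'dist': array([-0.0289,  0.    ,  0.    ,  0.    ,  0.    ]), 'pose': array([[   0.723 ,    0.4651,   -0.5108,  113.8628],
       [  -0.6906,    0.5055,   -0.5172, -258.4973],
       [   0.0176,    0.7268,    0.6867,  692.1817],
       [   0.    ,    0.    ,    0.    ,    1.    ]])}
top {'fx': 499.66227389455065, 'fy': 499.66227389455065, 'cx': 319.8966538952281, 'cy': 199.48485573876724, 'dist': array([0.0198, 0.    , 0.    , 0.    , 0.    ]), 'pose': array([[  0.4507,   0.7561,  -0.4745,  87.2362],
       [ -0.8926,   0.374 ,  -0.2518, -93.0356],
       [ -0.0129,   0.537 ,   0.8435, 987.0073],
       [  0.    ,   0.    ,   0.    ,   1.    ]])}
{'fx': 355.75171842511156, 'fy': 355.75171842511156, 'cx': 321.0734079447441, 'cy': 201.08148681585132, 'dist': array([-0.026,  0.   ,  0.   ,  0.   ,  0.   ]), 'tool_from_camera': array([[ -0.0001,   0.966 ,   0.2584,  70.0707],
       [  1.    ,   0.0001,   0.    ,  -0.3379],
       [  0.    ,   0.2584,  -0.966 , -81.3537],
       [  0.    ,   0.    ,   0.    ,   1.    ]])}
{'time_s': 0.1, 'qpos': array([ 1.134 ,  0.4238,  1.6306, -0.    ,  1.0886, -0.019 ]), 'dq': array([ 0.0004, -0.0021, -0.0005,  0.0004, -0.0015,  0.0002]), 'tau': array([  0.0008, -54.5619, -27.4328,   0.0645,   0.0188,  -0.    ]), 'tool_pos': array([253.4278, 570.8882, 301.9641]), 'orientation': array([ 0.2074,  0.9783, -0.0007, -0.0002]), 'force': array([-0.3075, -0.0933,  0.9937]), 'wrist_torque': array([ 0.0168, -0.0304,  0.0016]), 'grip_force': 0.0, 'width': 87.7231626530837} 80.0
```

View pics/top0.png

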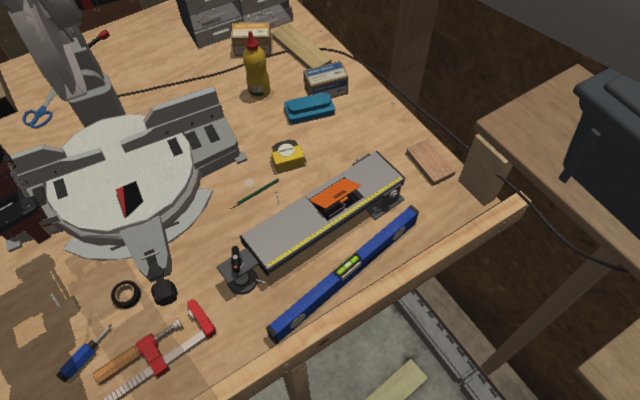

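View pics/scene0.png

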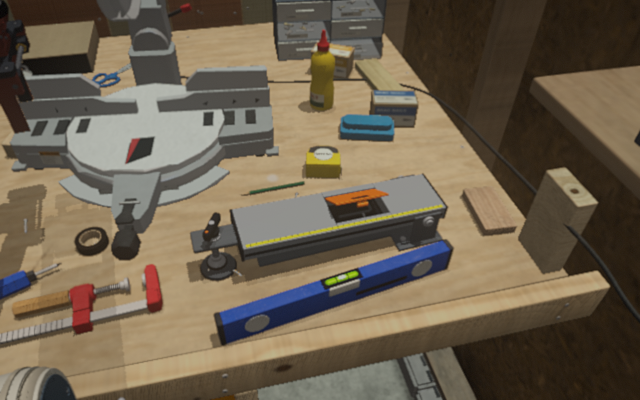

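Both views show the support with its strip, the cover open at about (335,195) in top, the knob at (237,262), and the level (vial at (347,266)) on the -y side. The tape and pencil lie on the +y side. Next I'll localise these by masks and triangulation.

```bash
cat > h.py <<'E'
from station import env, set_gripper, viewer, workorder
import cv2, numpy as np
from scipy.spatial.transform import Rotation as R
np.set_printoptions(precision=4,suppress=True)
def cam(name):
    st=env.read_state(); p=viewer.camera_params(name); im=viewer.camera(name)
    if name=="wrist":
        T=np.eye(4);T[:3,:3]=R.from_quat(st["orientation"]).as_matrix();T[:3,3]=st["tool_pos"]
        p["pose"]=T@p["tool_from_camera"]
    return im,p
def ray(p,uv):
    K=np.array([[p["fx"],0,p["cx"]],[0,p["fy"],p["cy"]],[0,0,1]])
    u=cv2.undistortPoints(np.array([[uv]],float),K,p["dist"])[0,0]
    return p["pose"][:3,3],p["pose"][:3,:3]@np.array([u[0],-u[1],-1])
def onz(p,uv,z):
    o,d=ray(p,uv); return o+d*(z-o[2])/d[2]
def tri(*obs):
    A=np.zeros((3,3));b=np.zeros(3)
    for p,uv in obs:
        o,d=ray(p,uv);d=d/np.linalg.norm(d);M=np.eye(3)-np.outer(d,d);A+=M;b+=M@o
    x=np.linalg.solve(A,b); 
    return x, [round(float(np.linalg.norm(np.cross(x-ray(p,uv)[0],ray(p,uv)[1]/np.linalg.norm(ray(p,uv)[1])))),1) for p,uv in obs]
def mask(im,lo,hi,roi=None):
    m=cv2.inRange(cv2.cvtColor(im,cv2.COLOR_BGR2HSV),np.array(lo),np.array(hi))
    if roi: 
        z=np.zeros_like(m);x0,y0,x1,y1=roi;z[y0:y1,x0:x1]=m[y0:y1,x0:x1];m=z
    return m
def biggest(m):
    c=max(cv2.findContours(m,cv2.RETR_EXTERNAL,cv2.CHAIN_APPROX_NONE)[0],key=cv2.contourArea)
    return c[:,0,:].astype(float)
def quat(yaw):  # tool down; tool x axis along world angle yaw
    return R.from_matrix(np.array([[np.cos(yaw),np.sin(yaw),0],[np.sin(yaw),-np.cos(yaw),0],[0,0,-1.]]).reshape(3,3)).as_quat()
E
python3 - <<'E'
from h import *
C={n:cam(n) for n in ["scene","top"]}
roi={"scene":(225,195,450,270),"top":(235,165,410,275)}
E={}
for n,(im,p) in C.items():
    m=mask(im,(22,120,120),(34,255,255),roi[n]); ys,xs=np.nonzero(m)
    i,j=xs.argmin(),xs.argmax(); E[n]=[(xs[i],ys[i]),(xs[j],ys[j])]
    print(n,"strip",E[n])
    v=mask(im,(35,120,120),(60,255,255),(320,240,365,300)); ys,xs=np.nonzero(v);E[n].append((xs.mean(),ys.mean()))
    o=biggest(mask(im,(5,170,120),(18,255,255),(300,160,400,230))); E[n]+= [tuple(o[o[:,0].argmin()]),tuple(o[o[:,0].argmax()]),tuple(o[o[:,1].argmin()]),tuple(o[o[:,1].argmax()])]
    b=biggest(mask(im,(105,120,60),(125,255,255),(200,200,460,350)));r=cv2.minAreaRect(b.astype(np.float32));print("blue",r)
    print(n,E[n])
    k=mask(im,(5,150,120),(18,255,255),(195,200,260,290));print("dot",np.argwhere(k)[:,::-1].mean(0) if k.any() else None)
    cv2.imwrite(f"pics/k_{n}.png",0*im)
    b=im[130:350,190:460]; cv2.imwrite(f"pics/c_{n}.png",cv2.resize(b,None,fx=2.2,fy=2.2,interpolation=cv2.INTER_CUBIC))
for i in range(len(E["top"])): print(i,tri((C["scene"][1],E["scene"][i]),(C["top"][1],E["top"][i])))
print(onz(C["top"][1],(237,285),6),onz(C["top"][1],(237,252),105),onz(C["scene"][1],(212,219),105))
a=cv2.imread("pics/c_top.png");cv2.imwrite("pics/c.png",a)
E
```

```text
scene strip [(np.int64(246), np.int64(245)), (np.int64(441), np.int64(205))]
blue ((336.48358154296875, 289.842529296875), (29.410667419433594, 239.2657928466797), 71.96571350097656)
scene [(np.int64(246), np.int64(245)), (np.int64(441), np.int64(205)), (np.float64(341.0567375886525), np.float64(277.7517730496454)), (np.float64(325.0), np.float64(198.0)), (np.float64(387.0), np.float64(194.0)), (np.float64(371.0), np.float64(189.0)), (np.float64(359.0), np.float64(206.0))]
dot [206.  231.5]
top strip [(np.int64(267), np.int64(264)), (np.int64(400), np.int64(178))]
blue ((305.7430419921875, 301.7021484375), (12.248123168945312, 85.66263580322266), 49.21417999267578)
top [(np.int64(267), np.int64(264)), (np.int64(400), np.int64(178)), (np.float64(347.10869565217394), np.float64(264.79347826086956)), (np.float64(310.0), np.float64(199.0)), (np.float64(359.0), np.float64(185.0)), (np.float64(341.0), np.float64(179.0)), (np.float64(323.0), np.float64(207.0))]
dot [235.  266.5]
0 (array([415.387 , 203.9847,  78.6259]), [0.0, 0.0])
1 (array([727.6366,  45.2052,  77.3796]), [0.2, 0.2])
2 (array([494.4812,  64.2965,  55.8936]), [0.4, 0.4])
3 (array([591.0067, 199.2294,  75.2033]), [0.8, 0.8])
4 (array([653.3619, 112.1698, 104.6311]), [0.1, 0.1])
5 (array([672.2806, 162.4121,  71.1009]), [0.6, 0.6])
6 (array([608.895 , 157.8358,  65.5887]), [19.1, 19.1])
[371.6826 260.0016   6.    ] [402.0188 261.1747 105.    ] [396.6513 266.1452 105.    ]
```

View pics/c.png

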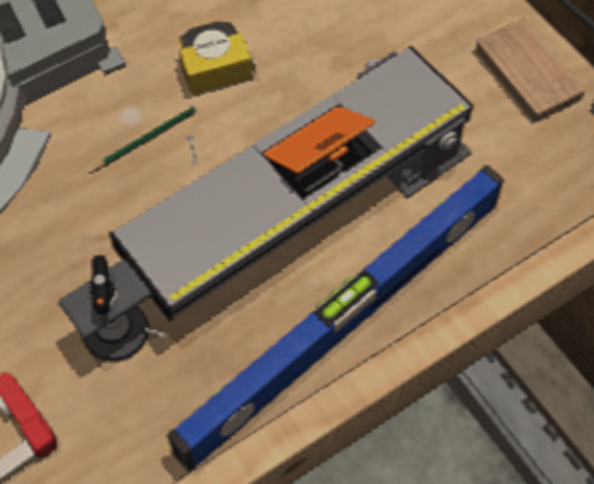

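Strip triangulates cleanly, giving a support yaw of about -27° and wing_bed near (624,147). Next I'll move above it and refine with the wrist camera.

Run:
```python
from h import *
p0=env.read_state()
env.move_l([253,571,400]) if False else None
q=env.read_state()["qpos"]
env.reach([330,420,420],quat(2.67))
env.reach([590,150,400],quat(2.67))
im,p=cam("wrist"); cv2.imwrite("pics/w1.png",im); np.save("pics/w1.npy",p["pose"])
s=env.read_state();print(s["time_s"],s["tool_pos"],s["qpos"],s["force"])
```

```text
2.4833 [589.5277 151.2903 399.9998] [ 0.2315  0.3056  1.5707  0.0003  1.2654 -0.8694] [ 0.3916 -0.0468 -0.8912]
```

View pics/w1.png

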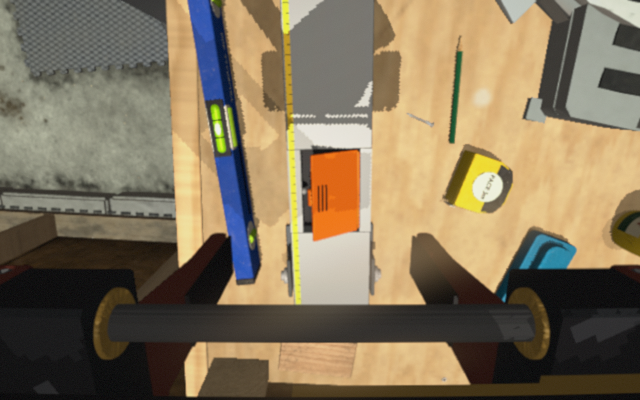

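Run:
```python
from h import *
im=cv2.imread("pics/w1.png");p=viewer.camera_params("wrist");p["pose"]=np.load("pics/w1.npy")
s=[]
for r in range(20,300,10):
    m=mask(im,(24,120,150),(34,255,255),(275,r,312,r+1)); x=np.nonzero(m)[1]
    if len(x): s.append((x.mean(),r))
P=np.array([onz(p,a,78)[:2] for a in s]); 
vx,vy,x0,y0=cv2.fitLine(P.astype(np.float32),cv2.DIST_HUBER,0,.01,.01).ravel(); 
if vx<0: vx,vy=-vx,-vy
print("strip yaw",np.arctan2(vy,vx),x0,y0)
u=np.array([vx,vy]);v=np.array([-vy,vx]); o=np.array([x0,y0])
f=lambda uv,z:(lambda q:(round(float((q-o)@u),1),round(float((q-o)@v),1),q))(onz(p,uv,z)[:2])
for n,uv,z in [("hingeA",(360,150),77),("hingeB",(361,233),77),("edgeR",(373,130),78),("edgeR2",(370,240),78),("stripL",(288,130),78),("endfar",(330,305),76),("endL",(297,305),76),("freeA",(309,153),105),("freeB",(314,241),105),("holeL",(303,150),77),("holeL2",(303,232),77)]: print(n,f(uv,z))
g=mask(im,(35,120,120),(65,255,255),(195,80,240,170));y,x=np.nonzero(g);print("vial",(x.mean(),y.mean()),f((x.mean(),y.mean()),57))
b=biggest(mask(im,(108,120,60),(125,255,255),(185,0,262,285)));r=cv2.fitLine(b.astype(np.float32),cv2.DIST_HUBER,0,.01,.01).ravel();print("blue",r)
a=onz(p,(r[2]-r[0]*60,r[3]-r[1]*60),50)[:2];c=onz(p,(r[2]+r[0]*60,r[3]+r[1]*60),50)[:2];print("level yaw",np.arctan2(*(a-c)[::-1]),a,c)
im2,p2=cam("scene"); k=mask(im2,(5,150,120),(18,255,255),(195,200,235,260));print(np.argwhere(k)[:,::-1])
cv2.imwrite("pics/kn.png",cv2.resize(np.hstack([im2[195:285,180:270],cam("top")[0][230:320,195:285]]),None,fx=4,fy=4,interpolation=cv2.INTER_CUBIC))
```

```text
strip yaw -0.44748378 608.23975 104.78697
hingeA (-57.9, 78.0, array([589.8009, 200.1678]))
hingeB (41.9, 79.7, array([680.5477, 158.5185]))
edgeR (-80.0, 92.3, array([576.0881, 222.618 ]))
edgeR2 (50.8, 90.6, array([693.2392, 164.45  ]))
stripL (-82.1, -2.5, array([533.1366, 138.0995]))
endfar (139.4, 40.8, array([751.5469,  81.246 ]))
endL (138.4, -1.5, array([732.3828,  43.53  ]))
freeA (-59.3, 21.1, array([563.8831, 149.5208]))
freeB (40.0, 23.6, array([654.5133, 108.7925]))
holeL (-59.4, 13.4, array([560.5251, 142.5679]))
holeL2 (39.0, 9.9, array([647.7107,  96.7916]))
vial (np.float64(221.94398340248964), np.float64(127.80497925311204)) (-85.3, -81.9, array([495.9233,  67.901 ]))
blue [  0.1588   0.9873 240.6249 209.2743]
level yaw 2.767037341224768 [523.2289  62.2768] [669.462    4.7907]
[[206 231]
 [207 231]
 [206 232]]
```

View pics/kn.png

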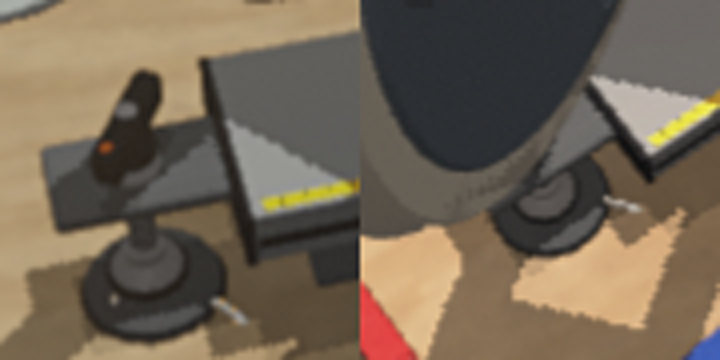

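Run:
```python
from h import *
set_gripper(0)
q=quat(2.68)
env.reach([616,137,230],q)
env.move_l([616,137,185],rate=120)
r=env.move_l([616,137,140],rate=25,f_stop=30); s=env.read_state();print(r,s["tool_pos"],s["force"],s["time_s"])
env.hold(.3);s=env.read_state();print(s["tool_pos"],s["force"])
env.move_l([616,137,260],rate=200);set_gripper(80)
env.reach([560,150,400],q)
im,p=cam("wrist"); cv2.imwrite("pics/w2.png",im); np.save("pics/w2.npy",p["pose"])
o=biggest(mask(im,(5,170,120),(18,255,255),(270,80,400,330)));print(cv2.minAreaRect(o.astype(np.float32)))
print(env.read_state()["time_s"])
```

```text
True [615.96   136.7294 154.7738] [-6.3829 -0.8722 19.8106] 6.4
[615.9174 136.7136 155.0241] [-5.4058 -0.7457 18.5271]
((342.5, 211.0), (78.0, 55.0), 90.0)
9.3667
```

View pics/w2.png

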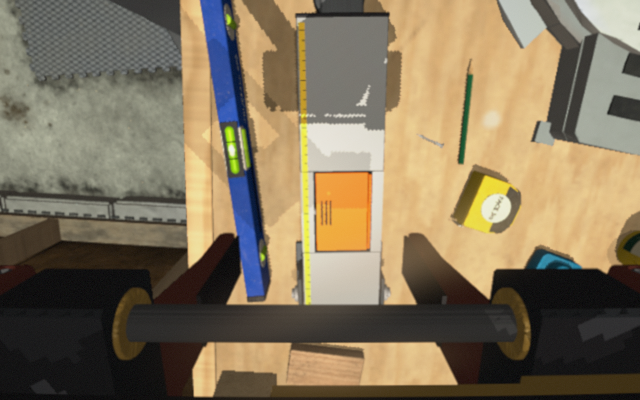

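The cover now shows as a flush rectangle at (315–372, 172–250) with no gap, so it is shut. I'll refine the wing and level poses from this view and then pick up the level.

Run:
```python
from h import *
im=cv2.imread("pics/w2.png");p=viewer.camera_params("wrist");p["pose"]=np.load("pics/w2.npy")
s=[]
for r in range(30,290,10):
    x=np.nonzero(mask(im,(24,120,130),(34,255,255),(295,r,318,r+1)))[1]
    if len(x): s.append((x.mean(),r))
P=np.array([onz(p,a,77)[:2] for a in s]); l=cv2.fitLine(P.astype(np.float32),cv2.DIST_HUBER,0,.01,.01).ravel();print("strip yaw",np.arctan2(l[1],l[0]),l)
print("orange",onz(p,(342.5,211),75), [onz(p,c,75)[:2] for c in [(315,172),(371,172),(315,250),(371,250)]])
print("knob end",onz(p,(303,14),79),onz(p,(387,14),79))
g=mask(im,(35,120,120),(65,255,255),(215,100,252,190));y,x=np.nonzero(g);print("vial",onz(p,(x.mean(),y.mean()),57))
m=mask(im,(108,100,50),(125,255,255),(195,0,275,305));e=[]
for r in list(range(20,110,10))+list(range(185,290,10)):
    x=np.nonzero(m[r])[0]
    if len(x)>5: e.append((x.min(),r,x.max()))
L=np.array([onz(p,(a,r),58)[:2] for a,r,b in e]);Rr=np.array([onz(p,(b,r),0)[:2] for a,r,b in e])
for A in (L,Rr):
    l=cv2.fitLine(A.astype(np.float32),cv2.DIST_HUBER,0,.01,.01).ravel();print("lev edge",np.arctan2(l[1],l[0]),l)
```

```text
strip yaw -0.4495256 [  0.9007  -0.4345 598.0251 109.5699]
orange [616.1429 149.7846  75.    ] [array([559.6286, 141.6132]), array([588.4199, 199.5468]), array([646.1167,  98.1158]), array([676.7096, 159.5747])]
knob end [405.8809 205.1107  79.    ] [444.3395 282.7511  79.    ]
vial [495.0205  67.4096  57.    ]
lev edge -0.37186375 [  0.9317  -0.3634 501.1809  50.9189]
lev edge -0.39282608 [  0.9238  -0.3828 509.9349  64.4952]
```

Run:
```python
from h import *
set_gripper(88)
q=quat(2.762)
env.reach([495,67,200],q)
r=env.move_l([495,67,102],rate=120,f_stop=12);print("down",r,env.read_state()["tool_pos"])
set_gripper(10); s=env.read_state();print(s["width"],s["grip_force"])
env.move_l([495,67,220],rate=120)
q=quat(2.687)
env.move_l([630.5,141.8,220],rot=q,rate=150)
env.hold(.2); s=env.read_state();print(s["width"],s["force"])
env.move_l([630.5,141.8,190],rate=80)
r=env.move_l([630.5,141.8,168],rate=20,f_stop=9);s=env.read_state();print(r,s["tool_pos"],s["force"],s["time_s"])
for n in ["scene"]: cv2.imwrite("pics/s3.png",cam(n)[0])
```

```text
down False [495.5017  67.12   102.5586]
25.354463834814123 29.970619082450867
25.167880525665357 [ 1.0824  0.154  -5.0666]
True [630.6738 141.7443 178.9937] [-1.0426  0.2531  4.9776] 16.2833
```

View pics/s3.png

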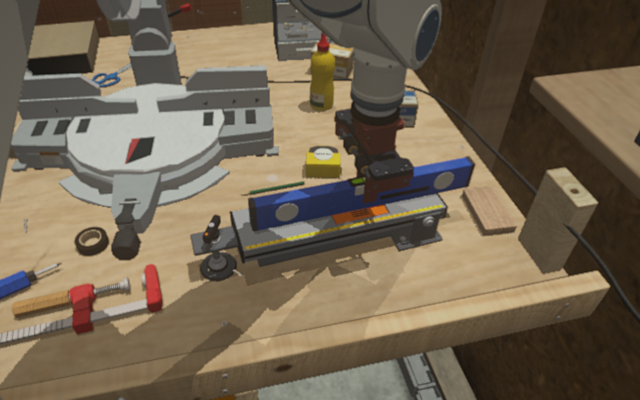

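The level lies along the middle of the wing, over the cover. I'll release it, press on its knob side and read the bubble with the wrist camera.

```bash
cat >> h.py <<'E'
def press(fn):
    q=quat(-0.455)
    env.reach([585.6,163.8,250],q)
    env.move_l([585.6,163.8,224],rate=100)
    r=env.move_l([585.6,163.8,195],rate=20,f_stop=24); s=env.read_state();print("press",r,s["tool_pos"],s["force"])
    env.hold(1.6); s=env.read_state();print(s["tool_pos"],s["force"],s["time_s"])
    im,p=cam("wrist"); cv2.imwrite(fn,im); np.save(fn+".npy",p["pose"]); return im,p
E
python3 - <<'E'
from h import *
set_gripper(50); env.hold(.4)
env.move_l([630.5,141.8,260],rate=200); set_gripper(0)
print(env.ik([585.6,163.8,250],quat(-0.455)))
im,p=press("pics/p1.png")
g=mask(im,(30,100,100),(70,255,255));y,x=np.nonzero(g);print(x.min(),x.max(),y.min(),y.max(),np.median(x),np.median(y))
cx,cy=int(np.median(x)),int(np.median(y))
c=im[max(cy-70,0):cy+70,max(cx-90,0):cx+90];cv2.imwrite("pics/p1c.png",cv2.resize(c,None,fx=4,fy=4,interpolation=cv2.INTER_CUBIC));print(cx,cy)
E
```

```text
[ 0.2532  0.4615  1.707  -0.      0.9731  2.279 ]
press True [585.7652 163.8444 215.5502] [-1.9247 -0.8411  7.2077]
[585.7462 163.8729 215.5574] [-1.5043 -0.7703  6.6646] 24.1333
128 402 0 291 324.0 124.0
324 124
```

View pics/p1.png

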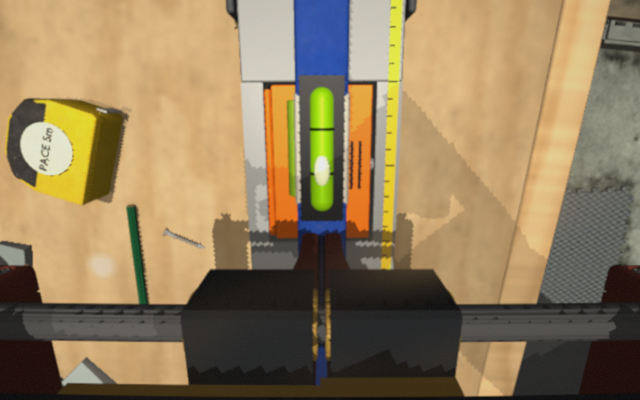

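View pics/p1c.png

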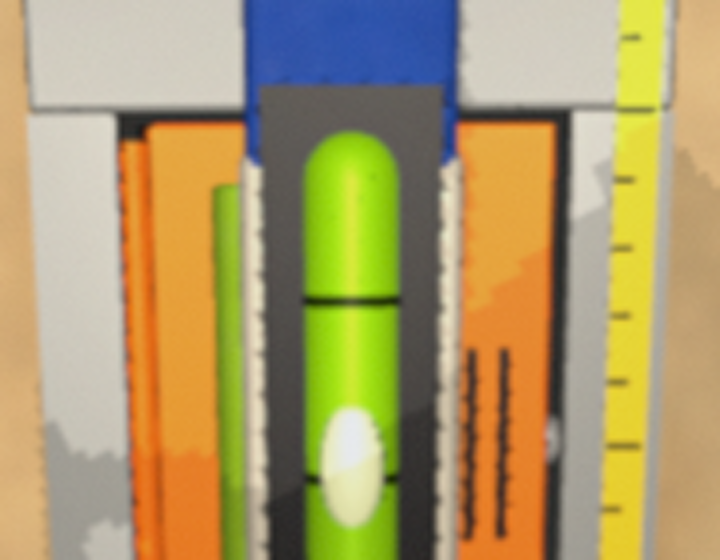

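In the crop the vial lines are at rows 299 and 479 and the bubble middle is at about 467. That is 8.7 mm towards the knob, so about 2.25 rad anticlockwise is needed. Next I'll look at the knob from above.

Run:
```python
from h import *
env.move_l([585.6,163.8,260],rate=200); print(env.read_state()["force"])
env.reach([395,261,300],quat(-0.455))
im,p=cam("wrist"); np.save("pics/k1.npy",p["pose"]); cv2.imwrite("pics/k1full.png",im)
k=mask(im,(3,150,100),(20,255,255),(240,120,400,270));d=np.argwhere(k)[:,::-1];print("dot",d.mean(0) if len(d) else None,len(d))
c=im[110:280,220:420];cv2.imwrite("pics/k1.png",cv2.resize(c,None,fx=3.5,fy=3.5,interpolation=cv2.INTER_CUBIC))
print(onz(p,(320,200),104),env.read_state()["time_s"])
```

```text
[-0.0633  0.2387 -0.5694]Traceback (most recent call last):
  File "<stdin>", line 3, in <module>
station.IKError: the arm cannot take that pose within its joint ranges
```

Run:
```python
from h import *
env.reach([395,261,300],quat(-0.3))
im,p=cam("wrist"); np.save("pics/k1.npy",p["pose"]); cv2.imwrite("pics/k1full.png",im)
k=mask(im,(3,150,100),(20,255,255),(240,120,400,270));d=np.argwhere(k)[:,::-1];print("dot",d.mean(0) if len(d) else None,len(d))
c=im[110:280,220:420];cv2.imwrite("pics/k1.png",cv2.resize(c,None,fx=3.5,fy=3.5,interpolation=cv2.INTER_CUBIC))
print(onz(p,(320,200),104),env.read_state()["time_s"])
```

```text
dot [347. 219.] 33
[393.7466 262.2429 104.    ] 25.4833
```

View pics/k1.png

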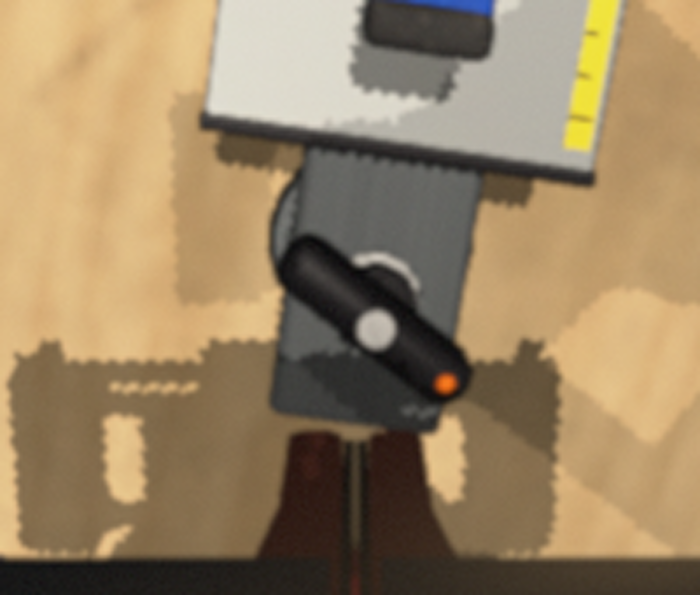

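The knob centre is at about (327.4, 204.3) with its orange dot at (347, 219), and the wing end is clear of it. Next I'll grip the bar and turn it.

```bash
cat >> h.py <<'E'
def turn(c,z,b,ang):
    """grip bar at c with tool yaw b, turn anticlockwise by ang"""
    set_gripper(44)
    env.reach([*c,z+50],quat(b)); 
    r=env.move_l([*c,z],rate=70,f_stop=12);print("down hit",r)
    set_gripper(5); s=env.read_state();print("w",s["width"],s["grip_force"],s["qpos"][5])
    n=int(np.ceil(abs(ang)/.3))
    for i in range(1,n+1):
        a=ang*i/n; env.reach([*c,z+1.91*a],quat(b+a))
    env.hold(.2);s=env.read_state();print("turned",s["qpos"][5],s["force"],s["wrist_torque"])
    set_gripper(44); env.move_l([*c,z+1.91*ang+110],rate=200); set_gripper(0)
    print(env.read_state()["time_s"])
E
python3 - <<'E'
from h import *
p=viewer.camera_params("wrist");p["pose"]=np.load("pics/k1.npy")
c=onz(p,(327.4,204),106)[:2];d=onz(p,(347.2,219.2),106)[:2]; e1=onz(p,(220+300/3.5,110+255/3.5),106)[:2];e2=onz(p,(220+452/3.5,110+387/3.5),106)[:2]
b=np.arctan2(*(e1-e2)[::-1])%np.pi
if b>2.44: b-=np.pi
print(c,d,(e1+e2)/2,b,np.arctan2(*(c-d)[::-1]))
c=(c+(e1+e2)/2)/2
assert -0.38<b<2.44
turn(c,169,b,2.25)
im,p=press("pics/p2.png")
cv2.imwrite("pics/p2c.png",cv2.resize(im[64:224,254:394],None,fx=3.5,fy=3.5,interpolation=cv2.INTER_CUBIC))
E
```

```text
[389.3225 257.3954] [372.3359 245.7734] [390.8466 256.6493] 0.5403849062889338 0.60003531741383
down hit False
w 13.806301983594803 29.831042289733887 1.5873869167190768
turned -0.6625771384941332 [-5.4541  6.8202  1.9343] [1.4114 1.1167 0.0474]
33.9167
press True [585.3581 164.0474 213.8188] [-2.1371  0.0071  7.0806]
[585.3443 164.0592 213.7991] [-1.5    -0.5359  6.9833] 39.15
```

View pics/p2c.png

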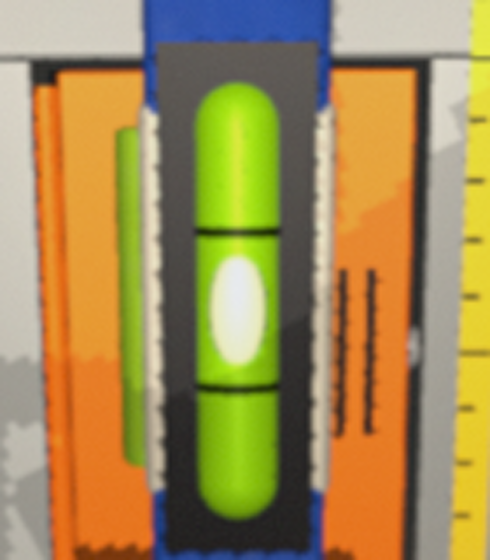

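The bubble is centred: its middle is at row 310, between the lines at 231 and 387. I'll now push harder, to about 20 N, to be sure the wing stands on its foot, and re-read it.

Run:
```python
from h import *
s=env.read_state();x,y,z=585.6,163.8,s["tool_pos"][2]-.5
for i in range(14):
    z-=.5; env.move_l([x,y,z],rate=20); env.hold(.2); s=env.read_state(); print(round(z,1),s["tool_pos"][2],s["force"])
    if s["force"][2]>18: break
env.hold(1.6); print(env.read_state()["force"],env.read_state()["time_s"])
im,p=cam("wrist")
# bubble vs. lines along the vial centre column
cols=im[:,315:330]; hsv=cv2.cvtColor(im,cv2.COLOR_BGR2HSV)
st=hsv[85:215,312:332]; bub=np.argwhere((st[...,1]<90)&(st[...,2]>150))[:,0]+85
edge=hsv[85:215,311:315,2].min(1); 
print("bubble",bub.mean() if len(bub) else None,bub.min(),bub.max(),len(bub)); print("dark rows",np.argsort(edge)[:8]+85)
cv2.imwrite("pics/p3c.png",cv2.resize(im[64:224,254:394],None,fx=3.5,fy=3.5,interpolation=cv2.INTER_CUBIC))
```

```text
212.8 213.75712003921257 [-4.1693  1.1993 10.9653]
212.3 213.73215899835247 [-5.9176  0.2767 14.1412]
211.8 213.71304874125659 [-7.8983 -0.1031 19.0171]
[-7.2027 -0.4059 18.3378] 42.15
bubble 152.14171122994654 137 167 374
dark rows [212 213 214 210 211 209 208 130]
```

View pics/p3c.png

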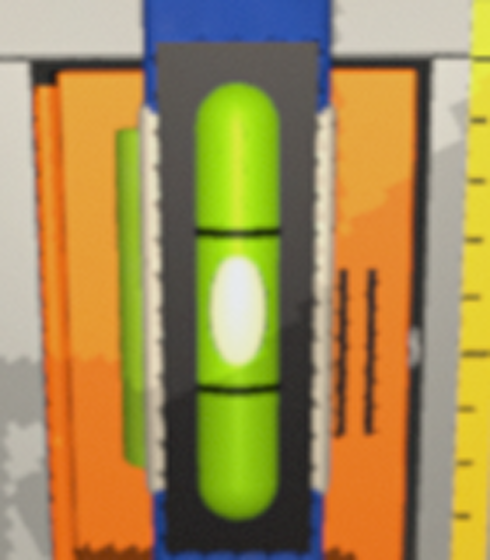

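At 18 N the support is rigid (it stiffened without sinking, so it stands on its foot). The bubble stays centred (row 310, lines at 231 and 388), so I'm handing the job in.

```bash
python3 -c "
from h import *
print(workorder.sign_off())"
```

```text
the job is handed in; nothing more can be done
None
```

The job is handed in: cover shut, spirit level along the middle of the wing with the bubble centred, and the gripper still pressing it down at about 18 N; the sign-off returned no verdict.

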